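# Clamp the radio in its desk dock

### The arm

A 6-joint arm with a two-finger parallel gripper is mounted at the origin on the work surface. World frame = base frame: x ahead of the robot, y to its left, z up, the work surface at z = 0. Lengths are in m, angles in rad, forces in N, time in s.
With the tool pointing down it reaches from about 0.3 to 0.95 m from the base axis. Payload 3.1 kg.
Tool frame: the origin (TCP) lies midway between the tips of the shut fingers; the grasp point (between the pads) lies 19 mm behind it; z points along the fingers, y is the line along which they close (so a half turn about z gives the same grasp; the last joint's range is limited). The gripper opens to 85 mm and grips with 20 to 120 N. Pads are 22 mm wide; open, the fingers measure 114 mm over their backs; the gripper's body (76 mm by 85 mm) begins 54 mm behind the grasp point. The pads swing forward as they close: fully open they stand 13 mm farther back than shut.
Start: joints at [-1.249, 0.308, 1.634, -0, 1.2, -0.07], TCP at [0.239, -0.578, 0.231] pointing down, gripper open.
Joint ranges: [-3.06, 3.06], [-0.79, 1.96], [0.05, 2.63], [-1.19, 4.34], [0.05, 2.64], [-2.94, 2.94]. Speed limits (rad/s): [2.79, 2.79, 3.14, 3.14, 3.14, 3.14].

### API

Orientations are given as [roll, pitch, yaw] about the fixed x, y, z axes, in that order (R = Rz(yaw) Ry(pitch) Rx(roll)).
In Python, from plant import env gives the robot as it stands.
- The arm moves only by the tool send_rows, never from a script. Its argument "motion" is a list of rows, each a list of 5 numbers: the shift along the tool's x, y, z in mm, then the turn about the tool's z in rad, then the closure, from 0 (fully open) to 1 (shut). In form: [[tx, ty, tz, spin, claw], ...]. A call has 1 to 5 rows; each row is the pose to reach, as a shift and turn from the pose commanded when the call began, along the tool's axes at that moment; what a row does not reach only later rows make up. A row lasts 1/10 s, in which the tool goes at most 50 mm and 8.59 degrees, less where a joint would pass 70% of its speed; a pose out of reach is approached as far as the arm can. A call with a gripper value outside its range is refused whole. The fingers move at their own pace and stop on an object; "squeeze" is the grip in N (left out, the last holds). Time passes only in rows, so rows that repeat a pose let the fingers close. It gives the time, the measured TCP pose, the force, the opening and the grip force at its end, in the units of the state.
- env.sense(): the state, without advancing time (a new reading comes with each control period).
- env.get_image(name): name is "side" or "top" or "wrist"; returns a dict with "color" (420x560x3 uint8, red, green, blue), "intrinsics" (3x3 intrinsics, pixels), "rvec" (rotation vector, rad) and "tvec" (3), from world to camera coordinates, as OpenCV has them. Camera axes: x right, y down, z forward; pixel columns grow to the right and rows downward; lengths in m; the calibration is good to about 2 mm. A picture is of the moment at which its call begins. There is no depth.
- env.finish_job(): hands the job in; it is judged then, once.
Trained networks look in a picture, given as the dict that the camera call returned (one of the last four; its "shot" number tells which), for a name from the list of things; names that differ only in an ending like _2 or _b are one class to them, and where a whole thing is asked for, a point or a joint stands for the part that bears it (a point fixed in the world has none). Each returns a list of dicts, best first, with "score" (0 to 1); they miss things now and then, are a little off and sometimes report something else, mostly with a low value. They report only what shows in the picture. A call takes as long as a camera call.
- env.outline_of(name, picture): "pixels" (420x560 bool, what is visible of it) and "at" ([row, column] in pixels, amid what is visible of it).
- env.landmark_of(name, picture): "at" ([row, column] in pixels: a listed point, or the origin of a listed thing).
The state is a dict: "clock": time; "joint_pos": joint angles; "joint_velocities": joint speeds; "tau": joint torques, N m; "ee_pos": TCP position; "orientation": TCP orientation; "force": force on the tool from outside, world axes, zero at the start; "ft_torque": the same for the moment, N m; "opening": finger opening in m; "gripper_force": force on a finger pad.
Only numpy, scipy, OpenCV 4.12 (cv2) and the standard library are available. Lean on these libraries where they do the work, as an engineer would, in place of code of your own. Each camera call takes 0.05 s, during which the arm holds its last target. There are 200 camera calls.

### The job

The handheld radio stands loose between the jaws of the aluminium desk dock. Slacken the winged clamp knob of the sliding jaw, bring the jaw up until the radio stands square and firmly, but not brutally, pressed against the fixed cheek by the sprung pad, then tighten the knob really firm, until it comes to a stop, so that the radio stays gripped when you let go. Keep the radio upright and leave the other things on the desk where they are.

Things in the scene. Friction and masses are not known exactly. Their poses are not given: they have to be found in the camera images.
- dock: aluminium dock screwed to the desk: a rail 360 mm long (its y axis), 72 mm wide, 12 mm thick, with lips 10 mm high, 60 mm apart, beside the radio. Origin: centre of its underside, z up. Near the -y end stands the fixed cheek, 84 mm high; it may be bolted at different places (inner face at y between -0.136 and -0.120, its place is not reported). The jaw slides towards it along -y.
- carriage (a joint): slide of the jaw carriage along the rail, m: 0 = fully open, grows towards the fixed cheek (dock -y), limit 0.090. The relaxed pad face is at dock y = -0.002 minus this value, so it meets the radio at the cheek somewhere between 0.060 and 0.076. Clamp slack: slides with 2 N of friction and stays where left; clamp tight: about 30 N or more. It can be pulled by the held knob.
- knob (a joint): angle of the clamp knob, rad, growing clockwise (tightening) looking down onto it; range 0 to 2.75 between hard stops. Starts tight, near 2.15. It takes 0.2 N m to turn when slack, up to 0.2 N m more when tight; let go at the upper stop it springs back 0.1 to 0.2 rad and stays firm. It begins to bite at a hidden angle between about 1.5 and 1.75; really firm means turned to the stop.
- knob_grip (a point): grasp point on the axis of the winged knob: a black bar 44 mm long, 12 mm thick, 28 mm tall; 12 mm below the bar's top, 36 mm off the slanted seat; a 34 mm flange lies 16 mm below it. x = along the bar, y = across it (grip here), z = knob axis outwards, leaning 28 degrees from vertical towards dock -x. About 104 mm above the desk; 105 mm from the pad face, 87 mm from the 72 mm high jaw plate.
- pad_face (a point): centre of the front face of the sprung rubber pad on the sliding jaw, 52 mm wide and 56 mm tall, 46 mm above the desk. It springs back along dock +y: 5 N per mm, 4 mm of travel, then solid. Behind it are the upright aluminium jaw plate and the grey carriage block (22 mm high) that bears the slanted seat of the knob.
- radio_mid (a point): centre (half-way up) of the black handheld radio that stands loose and askew on the rail between cheek and pad: 38 mm (x) by 58 mm (y) by 105 mm high, about 0.3 kg, with a stub antenna 35 mm high on top.
- radio: the same radio as a solid; origin at the centre of its underside.
- pad: the sprung pad as a solid; origin on its front face at the level of the rail's top.
- shoe: brass clamp shoe under the carriage below the knob, out of reach. The knob's screw (3 mm per rad) presses it on the friction strip through a stiff spring: from the bite on, the clamping force grows by about 60 N per rad. Its position does not show how hard it presses.
- liner: steel friction strip, 140 mm long, let into the rail under the carriage; origin at the middle of its top. Cannot be reached.
- stapler: grey and black desk stapler, 130 mm long, a bystander; origin at its underside.
- mug: white mug, a bystander; origin at its underside.
- mouse: black computer mouse, a bystander; origin at its underside.
- tape: roll of white tape, 84 mm across, a bystander; origin at its underside.
- torch: metal torch lying on the desk, 145 mm long, a bystander; origin at its underside.
- punch: grey hole punch, 100 x 75 mm, a bystander; origin at its underside.
- notes: block of sticky notes, 75 mm square, a bystander; origin at its underside.

How it is judged:
On the way, in this order (a step that is already met when the one before it is completed fails the run):
1. the clamp is slack: its shoe presses on the strip with less than 2 N (contact force between shoe and liner below 2 N), for 0.1 s.
2. the radio stands square against the fixed cheek, pressed by the pad with more than 5 N (contact force between pad and radio above 5 N and angle between the y axis of radio_mid and the y axis of dock, either way round below 0.06 rad and angle between radio_mid's own z axis and vertical below 0.06 rad), for 0.2 s.
3. the clamp is tight (shoe presses with more than 38 N) with the radio still gripped (all of step 2 and contact force between shoe and liner above 38 N), for 0.2 s.
At the end, for the whole second after the job is handed in: The radio stands upright (within 0.06 rad) and square (within 0.06 rad) against the fixed cheek, at rest, gripped by the pad with more than 5 N, and the clamp shoe presses with more than 38 N (all of step 3 and linear speed of radio below 0.01 m/s); the robot touches nothing.
It fails at once if the radio is pressed brutally: the pad presses it with more than 60 N (contact force between pad and radio above 60 N).
It fails at once if the radio is tipped by more than 0.35 rad (angle between radio_mid's own z axis and vertical above 0.35 rad).
It fails at once if a bystander is moved by more than 30 mm (distance of any of stapler, mug, mouse, tape, torch, punch, notes from where it was at the start of the episode above 0.03 m).
It also fails if it takes over 58 s, if anything falls off the work surface, if the arm or the gripper's body presses on something with over 40 N, if the wrist force passes 120 N, or if a joint passes its speed limit or range.

## Working session

There is one attempt and no reset: what is moved stays moved. The work goes in short steps, Python scripts to look and compute and a tool call to move; the robot and the scene stay as the last step left them, time stands still between calls to the robot, and variables do not carry over. Pictures are saved under pics/ and viewed, at most 12 in all, crops included, and the job is handed in when it is done.

Besides the shell and the picture viewer there is one more tool, called after ">>>" as name(argument=value, ...), one argument or row to a line, values as JSON. send_rows: Moves the arm, as the interface text tells. Its arguments: {"type":"object","properties":{"motion":{"type":"array","items":{"type":"array","items":{"type":"number"}}},"squeeze":{"type":"number"}},"required":["motion"]}

```bash
ls; mkdir -p pics; cat > h.py <<'E'
import numpy as np, cv2
from plant import env
from scipy.spatial.transform import Rotation as R
np.set_printoptions(precision=4,suppress=True)
def cam(p):
    Rm=cv2.Rodrigues(np.array(p["rvec"],float))[0]; t=np.array(p["tvec"],float).ravel()
    return np.array(p["intrinsics"]),Rm,t
def ray(p,at):
    K,Rm,t=cam(p); d=Rm.T@np.linalg.solve(K,[at[1],at[0],1]); return -Rm.T@t,d/np.linalg.norm(d)
def tri(obs):
    A=np.zeros((3,3));b=np.zeros(3)
    for p,at in obs:
        c,d=ray(p,at);M=np.eye(3)-np.outer(d,d);A+=M;b+=M@c
    X=np.linalg.solve(A,b)
    return X,[np.linalg.norm(np.cross(X-ray(p,a)[0],ray(p,a)[1])) for p,a in obs]
def proj(p,X):
    K,Rm,t=cam(p);q=K@(Rm@np.asarray(X)+t);return q[:2]/q[2]
def save(p,n): cv2.imwrite(f"pics/{n}.png",p["color"][:,:,::-1])
E
python3 - <<'E'
from h import *
P={n:env.get_image(n) for n in("side","top")}
P["wrist"]=env.get_image("wrist")
cv2.imwrite("pics/a.png",np.hstack([cv2.resize(P[n]["color"],(400,300)) for n in("side","wrist")])[:,:,::-1])
save(P["top"],"top")
for n in["dock","knob_grip","pad_face","radio_mid","radio","pad"]:
    o=[]
    for c in P:
        r=env.landmark_of(n,P[c])
        if r:
            print(n,c,np.round(r[0]["at"],1),round(r[0]["score"],2))
            if r[0]["score"]>.4:o.append((P[c],r[0]["at"]))
    if len(o)>1: print("  ",*tri(o))
print(env.sense())
E
```

```text
pics
dock side [227.  244.9] 0.76
dock top [182.  320.5] 0.79
   [ 0.6232 -0.078  -0.013 ] [np.float64(0.001559956825331693), np.float64(0.0015599568253316467)]
knob_grip side [219.6 248.8] 0.74
knob_grip top [182.  285.1] 0.75
   [0.5966 0.0147 0.0991] [np.float64(0.0028425892203684227), np.float64(0.0028425892203684925)]
pad_face top [177.5 327.9] 0.59
radio_mid side [195.7 242.8] 0.73
radio_mid top [175.4 346. ] 0.64
   [ 0.6277 -0.1344  0.063 ] [np.float64(0.008042620335227043), np.float64(0.008042620335226906)]
radio side [207.5 248. ] 0.58
radio top [179.7 343.6] 0.75
   [ 0.6203 -0.1339  0.0194] [np.float64(0.0015333431234644784), np.float64(0.0015333431234644329)]
pad top [178.7 326.9] 0.55
{'clock': 1.05, 'joint_pos': array([-1.2487,  0.3081,  1.6338,  0.    ,  1.1997, -0.0697]), 'joint_velocities': array([-0.0004,  0.001 ,  0.0006,  0.0002,  0.0002, -0.001 ]), 'tau': array([  0.0008, -41.5293, -27.7091,   0.0001,   0.0009,   0.    ]), 'ee_pos': array([ 0.2386, -0.5776,  0.2313]), 'orientation': array([-3.1416, -0.    ,  0.3918]), 'force': array([-0.4917, -0.7065, -0.6847]), 'ft_torque': array([-0.0225,  0.0248,  0.0349]), 'gripper_force': 0.0, 'opening': 0.08551610799255512}
```

View pics/top.png

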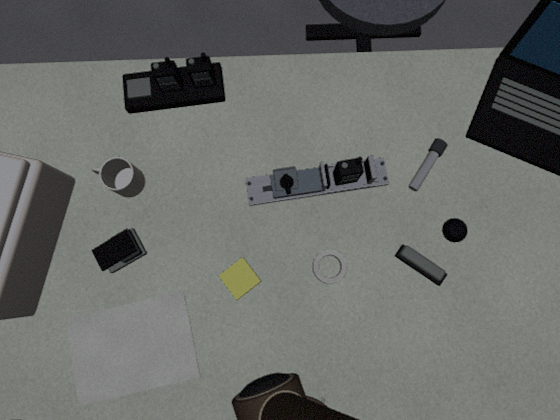

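View pics/a.png

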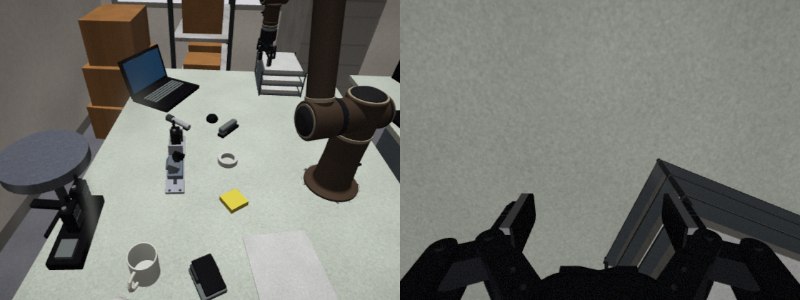

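The top view shows the dock running from (248,192) to (387,170), with the knob at (285,182), the radio at (348,172) and the cheek at about (372,168). The tape is at (329,266). The side and wrist views show the route is clear.

```bash
cat >> h.py <<'E'
def shift(X,yaw=None):
    s=env.sense(); r=R.from_euler("xyz",s["orientation"]); d=r.inv().apply(np.asarray(X)-s["ee_pos"])*1000
    o="" if yaw is None else "spin %.3f"%(-((yaw-s["orientation"][2]+np.pi)%(2*np.pi)-np.pi))
    print("shift mm",np.round(d,1),o)
E
python3 - <<'E'
from h import *
t=env.get_image("top");w=env.get_image("wrist")
c=t["color"][130:230,220:410];cv2.imwrite("pics/crop.png",cv2.resize(c,None,fx=4,fy=4,interpolation=cv2.INTER_CUBIC)[:,:,::-1])
s=env.sense();K,Rm,tt=cam(w);r=R.from_euler("xyz",s["orientation"])
print("cam in tool",r.inv().apply(-Rm.T@tt-s["ee_pos"]),"\n",r.as_matrix().T@Rm.T)
def hz(at,z):
    c,d=ray(t,at);return c+d*(z-c[2])/d[2]
a,b=hz((192,248),.012),hz((170,387),.012);print(a,b)
shift([.55,-.03,.27],0.13)
E
```

```text
cam in tool [ 0.0818 -0.0006 -0.1422] 
 [[-0.0004 -0.9462 -0.3236]
 [ 1.     -0.0001 -0.0009]
 [ 0.0008 -0.3236  0.9462]]
[0.5958 0.1093 0.012 ] [ 0.6423 -0.2467  0.012 ]
shift mm [ 496.9 -387.3  -38.7] spin 0.262
```

View pics/crop.png

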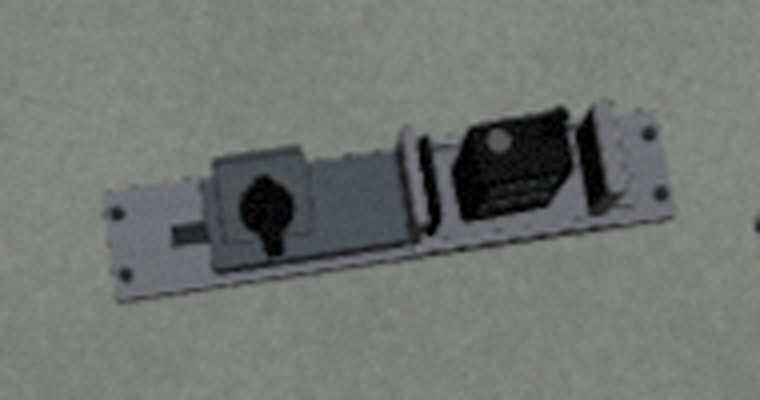

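The crop shows the bar nearly along dock x, at about (268,215) in the crop. The radio is askew between the pad and the cheek. Next I move above the knob.

>>> send_rows(
  motion=[
    [45,-35,-5,0.05,0],
    [85,-65,-10,0.1,0],
    [125,-97,-20,0.15,0],
    [165,-130,-25,0.2,0],
    [205,-160,-30,0.26,0],
  ],
)

```text
clock: 1.65
ee_pos: [0.3616, -0.3601, 0.2606]
orientation: [3.141, -0.001, 0.129]
force: [1.4, -0.1, -0.5]
opening: 0.0854
gripper_force: 0.0
```

```bash
python3 - <<'E'
from h import *
print(env.sense()["ee_pos"],env.sense()["orientation"]);shift([.59,.01,.24],0.13)
E
```

```text
[ 0.3616 -0.3601  0.2606] [ 3.1409 -0.0006  0.1288]
shift mm [ 274.  -337.8   20.5] spin -0.001
```

>>> send_rows(
  motion=[
    [30,-37,0,0,0],
    [60,-74,0,0,0],
    [90,-111,0,0,0],
    [120,-148,5,0,0],
    [150,-185,5,0,0],
  ],
)

```text
clock: 2.15
ee_pos: [0.4859, -0.1568, 0.2549]
orientation: [3.141, 0.0, 0.132]
force: [0.7, -0.2, 0.1]
opening: 0.0851
gripper_force: 0.0
```

>>> send_rows(
  motion=[
    [30,-35,0,0,0],
    [60,-70,5,0,0],
    [90,-105,10,0,0],
    [113,-140,15,0,0],
    [113,-140,15,0,0],
  ],
)

```text
clock: 2.65
ee_pos: [0.5804, -0.0004, 0.2393]
orientation: [-3.139, -0.0, 0.137]
force: [-0.3, -0.3, 0.1]
opening: 0.0855
gripper_force: 0.0
```

```bash
python3 - <<'E'
from h import *
w=env.get_image("wrist");t=env.get_image("top");d=env.get_image("side")
save(w,"w1")
for n in["knob_grip","dock","pad_face","radio_mid"]:
    o=[]
    for p,c in((w,"w"),(t,"t"),(d,"s")):
        r=env.landmark_of(n,p)
        if r:
            print(n,c,np.round(r[0]["at"],1),round(r[0]["score"],2))
            if r[0]["score"]>.4:o.append((p,r[0]["at"]))
    if len(o)>1: print("  ",*tri(o))
r=env.outline_of("knob_grip",w)
if r: print(r[0]["at"],cv2.minAreaRect(np.argwhere(r[0]["pixels"])[:,::-1].astype(np.float32)))
print(env.sense()["ee_pos"],env.sense()["clock"])
E
```

```text
knob_grip w [186.3 266.4] 0.84
knob_grip t [183.1 285.5] 0.59
knob_grip s [217.7 249.4] 0.47
   [0.5918 0.0135 0.107 ] [np.float64(0.0036775950872012736), np.float64(0.003233190774970476), np.float64(0.002003097200891662)]
dock w [146.8 334.3] 0.59
dock t [181.3 318.3] 0.8
dock s [228.4 243.7] 0.95
   [ 0.6228 -0.0679 -0.0087] [np.float64(0.004933616191168501), np.float64(0.004164865925394813), np.float64(0.00385639108116525)]
pad_face w [156.9 365.3] 0.65
pad_face s [395.  288.1] 0.39
radio_mid t [171.2 346.5] 0.72
radio_mid s [192.7 244.3] 0.59
   [ 0.6286 -0.1342  0.0761] [np.float64(0.0017695519209717568), np.float64(0.0017695519209716066)]
[173.6, 265.9] ((271.6500244140625, 180.45001220703125), (53.75872039794922, 35.10127639770508), 71.56504821777344)
[ 0.579  -0.0051  0.2401] 3.45
```

View pics/w1.png

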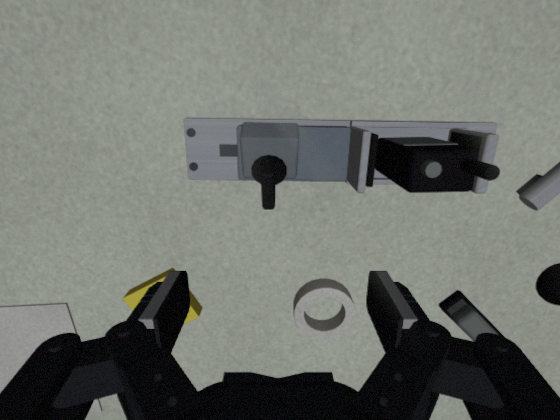

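In the wrist view the bar runs vertically in the image from (269,157) to (268,208), in line with dock x and the tool's x. The dock is level in the picture and the radio's yaw is visibly off. Next, the knob position from the wrist ray.

```bash
python3 - <<'E'
from h import *
w=env.get_image("wrist");at=env.landmark_of("knob_grip",w)[0]["at"]
c,d=ray(w,at);X=c+d*(.104-c[2])/d[2];print(at,X)
shift([X[0],X[1],.15])
K,Rm,t=cam(w)
def hz(at,z):
    c,d=ray(w,at);return c+d*(z-c[2])/d[2]
a,b=hz((118,187),.012),hz((122,495),.012);print("dock yaw",np.arctan2(b[0]-a[0],a[1]-b[1]))
E
```

```text
Traceback (most recent call last):
IndexError: list index out of range
```

```bash
python3 - <<'E'
from h import *
w=env.get_image("wrist")
def hz(at,z):
    c,d=ray(w,at);return c+d*(z-c[2])/d[2]
X=hz((186.3,266.6),.104);print(X,env.sense()["ee_pos"]);shift([X[0],X[1],.15])
a,b=hz((118,187),.012),hz((122,495),.012);print("dock yaw",np.arctan2(b[0]-a[0],a[1]-b[1]))
print("bar ends",hz((208,268),.105), hz((160,269.5),.125))
E
```

```text
[0.5862 0.0067 0.104 ] [ 0.579  -0.005   0.2401]
shift mm [  8.7 -10.6  90.1] 
dock yaw 0.1189049557624128
bar ends [0.5658 0.0029 0.105 ] [0.6143 0.0069 0.125 ]
```

>>> send_rows(
  motion=[
    [4,-6,30,0.02,0],
    [9,-12,60,0.04,0.2],
    [9,-12,80,0.04,0.4],
    [9,-12,80,0.04,0.4],
  ],
  squeeze=40,
)

```text
clock: 4.0
ee_pos: [0.5833, 0.0085, 0.1563]
orientation: [-3.14, 0.008, 0.092]
force: [-1.0, -0.4, 0.5]
opening: 0.0513
gripper_force: 0.0
```

```bash
python3 - <<'E'
from h import *
w=env.get_image("wrist");save(w,"w2")
r=env.landmark_of("knob_grip",w);print([(x["at"],x["score"]) for x in r])
s=env.sense();print(s["ee_pos"],s["orientation"],s["opening"],"tcp px(col,row)",proj(w,s["ee_pos"]))
def hz(at,z):
    c,d=ray(w,at);return c+d*(z-c[2])/d[2]
if r: X=hz(r[0]["at"],.104);print(X);shift([X[0],X[1],.098])
E
```

```text
[([222.9, 275.6], 0.74)]
[0.5864 0.0081 0.1601] [-3.1415  0.0006  0.092 ] 0.051333346467541376 tcp px(col,row) [279.6702 268.4294]
[0.5882 0.0108 0.104 ]
shift mm [ 2.1 -2.5 62.1]
```

View pics/w2.png

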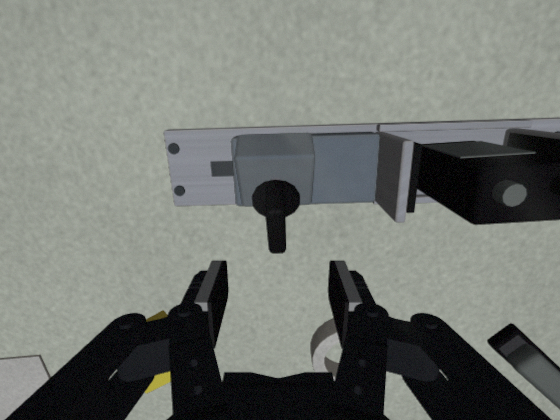

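The bar in the wrist view runs from (275,190) to (277,252) and is parallel to the tool's x. It is centred between the fingers, so I lower and close.

>>> send_rows(
  motion=[
    [1,-2,30,0,0.4],
    [1,-2,55,0,0.4],
    [1,-2,61,0,0.4],
    [1,-2,61,0,0.6],
    [1,-2,61,0,0.8],
  ],
  squeeze=40,
)

```text
clock: 4.6
ee_pos: [0.5888, 0.01, 0.101]
orientation: [3.141, -0.003, 0.092]
force: [0.6, -0.1, -0.0]
opening: 0.0231
gripper_force: 0.0
```

>>> send_rows(
  motion=[
    [0,0,0,0,1],
    [0,0,0,0,1],
    [0,0,0,0,1],
  ],
)

```text
clock: 4.9
ee_pos: [0.589, 0.0103, 0.1013]
orientation: [3.141, -0.004, 0.092]
force: [-0.6, 0.5, 5.1]
opening: 0.0108
gripper_force: 41.8
```

```bash
python3 - <<'E'
from h import *
s=env.sense();print({k:s[k] for k in("ee_pos","orientation","force","ft_torque","opening","gripper_force","joint_pos")})
E
```

```text
{'ee_pos': array([0.589 , 0.0103, 0.1013]), 'orientation': array([ 3.1412, -0.0039,  0.0925]), 'force': array([-0.5911,  0.5381,  5.1033]), 'ft_torque': array([0.1963, 0.0502, 0.2629]), 'opening': 0.010845992341367166, 'gripper_force': 41.807273626327515, 'joint_pos': array([-0.0566,  0.391 ,  1.8137,  0.0002,  0.933 ,  1.4217])}
```

>>> send_rows(
  motion=[
    [0,0,0,-0.06,1],
    [0,0,0,-0.14,1],
    [0,0,0,-0.22,1],
    [0,0,0,-0.3,1],
  ],
  squeeze=30,
)

```text
clock: 5.3
ee_pos: [0.5889, 0.0092, 0.1015]
orientation: [3.139, -0.003, 0.393]
force: [-2.0, -1.8, 7.8]
opening: 0.0113
gripper_force: 61.5
```

>>> send_rows(
  motion=[
    [0,0,0,-0.1,1],
    [0,0,0,-0.2,1],
    [0,0,0,-0.3,1],
    [0,0,0,-0.3,1],
  ],
)

```text
clock: 5.7
ee_pos: [0.5888, 0.0085, 0.1022]
orientation: [3.137, -0.001, 0.692]
force: [-4.5, -1.6, 11.6]
opening: 0.0111
gripper_force: 90.4
```

```bash
python3 - <<'E'
from h import *
s=env.sense();print({k:s[k] for k in("ee_pos","orientation","force","ft_torque","opening","gripper_force")})
save(env.get_image("wrist"),"w3")
E
```

```text
{'ee_pos': array([0.5888, 0.0085, 0.1022]), 'orientation': array([ 3.137 , -0.0007,  0.6917]), 'force': array([-4.5109, -1.6231, 11.6372]), 'ft_torque': array([-1.4183,  0.2508, -0.7012]), 'opening': 0.011131911450941463, 'gripper_force': 90.38892723619938}
```

View pics/w3.png

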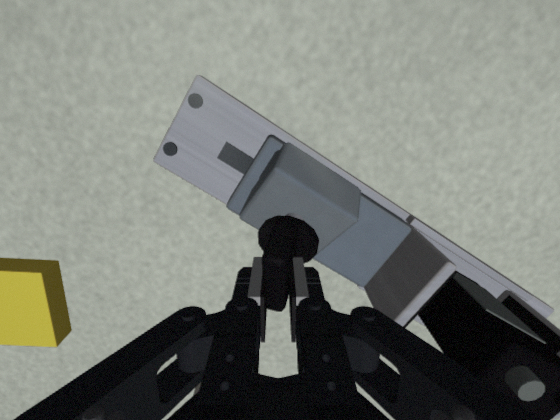

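The fingers hold the bar at (275,280) and it follows the turn. I loosen the grip a little to relieve the tilt stress and finish slackening.

>>> send_rows(
  motion=[
    [0,0,0,0,0.84],
    [0,0,0,-0.1,0.84],
    [0,0,0,-0.2,0.84],
    [0,0,0,-0.3,0.84],
    [0,0,0,-0.4,0.84],
  ],
  squeeze=20,
)

```text
clock: 6.25
ee_pos: [0.5892, 0.0086, 0.1027]
orientation: [3.137, 0.0, 1.094]
force: [-5.6, -2.6, 14.1]
opening: 0.0137
gripper_force: 60.6
```

```bash
python3 - <<'E'
from h import *
s=env.sense();print({k:s[k] for k in("ee_pos","orientation","force","ft_torque","opening","gripper_force")})
save(env.get_image("wrist"),"w4")
E
```

```text
{'ee_pos': array([0.5892, 0.0086, 0.1027]), 'orientation': array([3.1365, 0.0003, 1.0941]), 'force': array([-5.6241, -2.5738, 14.1138]), 'ft_torque': array([-1.0472,  0.3519, -0.5704]), 'opening': 0.013684177981486523, 'gripper_force': 60.583945428952575}
```

View pics/w4.png

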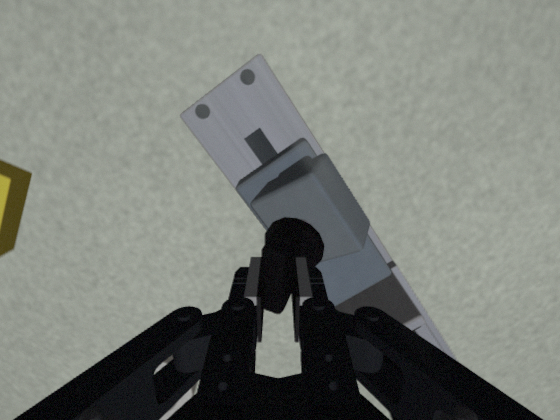

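The bar is still held in the fingers, near (280,280), after about 1 rad of turn. I pull the carriage along dock -y and watch the force.

>>> send_rows(
  motion=[
    [-4.1,2.8,0,0,0.84],
    [-8.2,5.7,0,0,0.84],
    [-12.4,8.5,0,0,0.84],
    [-16.5,11.3,0,0,0.84],
    [-16.5,11.3,0,0,0.84],
  ],
)

```text
clock: 6.8
ee_pos: [0.5914, -0.0105, 0.1028]
orientation: [3.138, -0.001, 1.089]
force: [-5.9, 0.2, 12.9]
opening: 0.0141
gripper_force: 58.3
```

>>> send_rows(
  motion=[
    [-4,2.8,0,0,0.84],
    [-8,5.6,0,0,0.84],
    [-8,5.6,0,0,0.84],
  ],
)

```text
clock: 7.1
ee_pos: [0.5926, -0.0198, 0.1028]
orientation: [3.138, -0.001, 1.089]
force: [-5.3, 0.6, 13.2]
opening: 0.0141
gripper_force: 58.4
```

```bash
python3 - <<'E'
from h import *
t=env.get_image("top");w=env.get_image("wrist")
c=t["color"][130:230,220:410];cv2.imwrite("pics/crop2.png",np.vstack([cv2.resize(c,(560,295)),cv2.resize(w["color"],(560,295))])[:,:,::-1])
s=env.sense();print(s["force"],s["ee_pos"])
E
```

```text
[-6.0766  1.3498 13.7986] [ 0.5926 -0.0198  0.1028]
```

View pics/crop2.png

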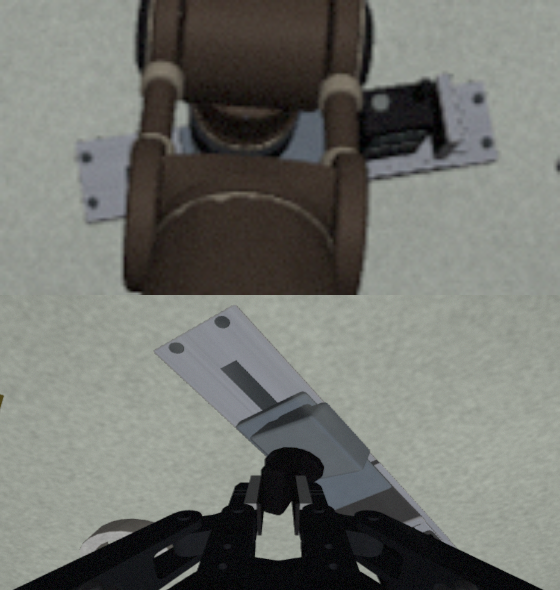

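The top view shows the radio close to the cheek, around (400,110), with the force still only sliding friction. I go on in small steps.

>>> send_rows(
  motion=[
    [-1.2,0.8,0,0,0.84],
    [-2.5,1.7,0,0,0.84],
    [-3.3,2.3,0,0,0.84],
    [-3.3,2.3,0,0,0.84],
  ],
)

```text
clock: 7.6
ee_pos: [0.593, -0.0232, 0.1028]
orientation: [3.139, -0.002, 1.089]
force: [-5.6, 2.3, 13.7]
opening: 0.014
gripper_force: 58.5
```

>>> send_rows(
  motion=[
    [-0.8,0.6,0,0,0.84],
    [-1.6,1.1,0,0,0.84],
    [-1.6,1.1,0,0,0.84],
  ],
)

```text
clock: 7.9
ee_pos: [0.5932, -0.025, 0.1028]
orientation: [3.139, -0.002, 1.089]
force: [-5.7, 3.0, 13.2]
opening: 0.014
gripper_force: 58.5
```

>>> send_rows(
  motion=[
    [-0.8,0.6,0,0,0.84],
    [-1.6,1.1,0,0,0.84],
    [-1.6,1.1,0,0,0.84],
  ],
)

```text
clock: 8.2
ee_pos: [0.5934, -0.027, 0.1028]
orientation: [3.139, -0.002, 1.089]
force: [-5.8, 1.5, 14.3]
opening: 0.014
gripper_force: 58.5
```

>>> send_rows(
  motion=[
    [-0.8,0.6,0,0,0.84],
    [-1.6,1.1,0,0,0.84],
    [-1.6,1.1,0,0,0.84],
  ],
)

```text
clock: 8.5
ee_pos: [0.5937, -0.0289, 0.1028]
orientation: [3.139, -0.002, 1.089]
force: [-4.8, 2.7, 14.0]
opening: 0.0137
gripper_force: 58.5
```

>>> send_rows(
  motion=[
    [-0.8,0.6,0,0,0.84],
    [-1.6,1.1,0,0,0.84],
    [-1.6,1.1,0,0,0.84],
  ],
)

```text
clock: 8.8
ee_pos: [0.5939, -0.0308, 0.1028]
orientation: [3.139, -0.002, 1.089]
force: [-5.6, 2.4, 14.5]
opening: 0.0136
gripper_force: 58.5
```

>>> send_rows(
  motion=[
    [-0.8,0.6,0,0,0.84],
    [-1.2,0.8,0,0,0.84],
    [-1.2,0.8,0,0,0.84],
  ],
)

```text
clock: 9.1
ee_pos: [0.5941, -0.0322, 0.1028]
orientation: [3.139, -0.002, 1.089]
force: [-5.1, 2.6, 13.7]
opening: 0.0139
gripper_force: 58.4
```

>>> send_rows(
  motion=[
    [-0.8,0.6,0,0,0.84],
    [-1.6,1.1,0,0,0.84],
    [-1.6,1.1,0,0,0.84],
  ],
)

```text
clock: 9.4
ee_pos: [0.5943, -0.0338, 0.1028]
orientation: [3.139, -0.003, 1.089]
force: [-6.0, 3.2, 14.3]
opening: 0.0137
gripper_force: 58.5
```

>>> send_rows(
  motion=[
    [-0.8,0.6,0,0,0.84],
    [-1.6,1.1,0,0,0.84],
    [-1.6,1.1,0,0,0.84],
  ],
)

```text
clock: 9.7
ee_pos: [0.5944, -0.0345, 0.1028]
orientation: [3.141, -0.004, 1.088]
force: [-5.1, 7.8, 14.3]
opening: 0.014
gripper_force: 58.6
```

>>> send_rows(
  motion=[
    [-0.8,0.6,0,0,0.84],
    [-1.6,1.1,0,0,0.84],
    [-1.6,1.1,0,0,0.84],
  ],
)

```text
clock: 10.0
ee_pos: [0.5944, -0.0352, 0.1027]
orientation: [-3.141, -0.006, 1.088]
force: [-5.5, 9.7, 14.6]
opening: 0.0138
gripper_force: 58.8
```

Contact: the force is rising. I press on towards about 13 N.

>>> send_rows(
  motion=[
    [-0.8,0.6,0,0,0.84],
    [-1.6,1.1,0,0,0.84],
    [-2.5,1.7,0,0,0.84],
    [-2.5,1.7,0,0,0.84],
  ],
)

```text
clock: 10.4
ee_pos: [0.5945, -0.0364, 0.1027]
orientation: [-3.139, -0.008, 1.087]
force: [-5.9, 14.7, 15.8]
opening: 0.014
gripper_force: 59.0
```

>>> send_rows(
  motion=[
    [-0.8,0.6,0,0,0.84],
    [-1.6,1.1,0,0,0.84],
    [-1.6,1.1,0,0,0.84],
  ],
)

```text
clock: 10.7
ee_pos: [0.5946, -0.0371, 0.1027]
orientation: [-3.138, -0.01, 1.087]
force: [-5.2, 17.9, 16.2]
opening: 0.0142
gripper_force: 59.2
```

>>> send_rows(
  motion=[
    [0,0,0,0.1,0.84],
    [0,0,0,0.2,0.84],
    [0,0,0,0.3,0.84],
    [0,0,0,0.4,0.84],
    [0,0,0,0.4,0.84],
  ],
)

```text
clock: 11.2
ee_pos: [0.5926, -0.0366, 0.1025]
orientation: [-3.131, -0.004, 0.688]
force: [-8.6, 17.3, 19.9]
opening: 0.0137
gripper_force: 28.8
```

>>> send_rows(
  motion=[
    [0,0,0,0.1,0.84],
    [0,0,0,0.2,0.86],
    [0,0,0,0.3,0.88],
    [0,0,0,0.3,0.9],
  ],
)

```text
clock: 11.6
ee_pos: [0.5913, -0.0359, 0.1023]
orientation: [-3.128, 0.002, 0.388]
force: [-11.1, 18.5, 21.6]
opening: 0.0133
gripper_force: 19.2
```

>>> send_rows(
  motion=[
    [0,0,0,0.1,0.92],
    [0,0,0,0.2,0.95],
    [0,0,0,0.3,1],
    [0,0,0,0.3,1],
  ],
  squeeze=40,
)

```text
clock: 12.0
ee_pos: [0.591, -0.0345, 0.1016]
orientation: [-3.126, 0.006, 0.088]
force: [-11.1, 21.2, 18.1]
opening: 0.0108
gripper_force: 39.4
```

```bash
python3 - <<'E'
from h import *
s=env.sense();print({k:s[k] for k in("ee_pos","orientation","force","ft_torque","opening","gripper_force")})
w=env.get_image("wrist");save(w,"w5")
E
```

```text
{'ee_pos': array([ 0.591 , -0.0345,  0.1016]), 'orientation': array([-3.1263,  0.0059,  0.0879]), 'force': array([-11.1328,  21.1823,  18.1152]), 'ft_torque': array([3.7501, 1.3997, 0.2758]), 'opening': 0.010762724408991583, 'gripper_force': 39.43054050207138}
```

View pics/w5.png

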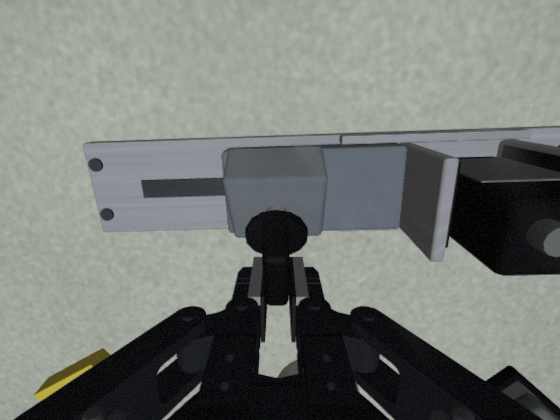

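The knob is back near its starting angle, with the bar at (277,285) held, and the radio at (500,210) square with the pad. I carry on turning to the stop.

>>> send_rows(
  motion=[
    [0,0,0,0.1,1],
    [0,0,0,0.2,1],
    [0,0,0,0.3,1],
    [0,0,0,0.4,1],
    [0,0,0,0.4,1],
  ],
  squeeze=30,
)

```text
clock: 12.55
ee_pos: [0.5905, -0.0326, 0.1025]
orientation: [-3.127, 0.014, -0.311]
force: [-13.6, 25.3, 23.1]
opening: 0.0108
gripper_force: 70.3
```

```bash
python3 - <<'E'
from h import *
s=env.sense();print({k:s[k] for k in("ft_torque","tau","joint_pos")})
E
```

```text
{'ft_torque': array([5.124 , 1.9289, 0.759 ]), 'tau': array([-15.6694, -30.2296, -24.1544,  -6.2393,  -5.0331,   1.0402]), 'joint_pos': array([-0.1378,  0.4008,  1.7966,  0.0206,  0.9556,  1.7325])}
```

>>> send_rows(
  motion=[
    [0,0,0,0.1,1],
    [0,0,0,0.2,1],
    [0,0,0,0.2,1],
  ],
)

```text
clock: 12.85
ee_pos: [0.5907, -0.0314, 0.103]
orientation: [-3.128, 0.017, -0.511]
force: [-13.0, 28.2, 25.7]
opening: 0.0111
gripper_force: 87.2
```

```bash
python3 - <<'E'
from h import *
s=env.sense();print({k:s[k] for k in("ft_torque","tau","joint_pos")})
E
```

```text
{'ft_torque': array([5.8826, 1.9486, 0.9752]), 'tau': array([-17.3496, -29.0306, -23.8025,  -6.9621,  -5.3281,   1.2774]), 'joint_pos': array([-0.1369,  0.4001,  1.7963,  0.0229,  0.9566,  1.9318])}
```

>>> send_rows(
  motion=[
    [0,0,0,0.06,1],
    [0,0,0,0.12,1],
    [0,0,0,0.12,1],
  ],
)

```text
clock: 13.15
ee_pos: [0.5907, -0.031, 0.1034]
orientation: [-3.131, 0.019, -0.627]
force: [-13.5, 30.5, 27.5]
opening: 0.0107
gripper_force: 101.0
```

```bash
python3 - <<'E'
from h import *
s=env.sense();print({k:s[k] for k in("ft_torque","tau","joint_pos")})
E
```

```text
{'ft_torque': array([5.9319, 2.1594, 1.7012]), 'tau': array([-19.237 , -28.3067, -23.5838,  -6.8128,  -5.5818,   1.8819]), 'joint_pos': array([-0.1361,  0.3997,  1.796 ,  0.0226,  0.9574,  2.0489])}
```

>>> send_rows(
  motion=[
    [0,0,0,0.06,1],
    [0,0,0,0.1,1],
    [0,0,0,0.1,1],
  ],
)

```text
clock: 13.45
ee_pos: [0.5907, -0.0308, 0.1035]
orientation: [-3.133, 0.019, -0.721]
force: [-12.6, 32.3, 28.2]
opening: 0.011
gripper_force: 126.9
```

```bash
python3 - <<'E'
from h import *
s=env.sense();print({k:s[k] for k in("ft_torque","tau","orientation","joint_pos")})
save(env.get_image("wrist"),"w6")
E
```

```text
{'ft_torque': array([5.9371, 2.1021, 2.7908]), 'tau': array([-21.343 , -28.1208, -23.4849,  -6.4034,  -5.5995,   2.9325]), 'orientation': array([-3.1334,  0.019 , -0.7212]), 'joint_pos': array([-0.1349,  0.3996,  1.796 ,  0.0212,  0.9574,  2.1449])}
```

View pics/w6.png

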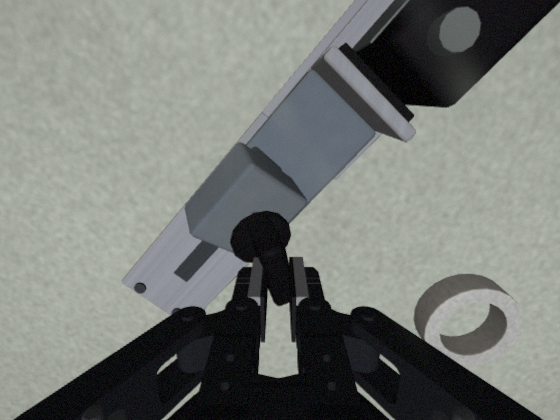

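The torque rises steeply to 2.8 N m in 0.1 rad, so this is the stop. The bar is at (270,270), and the pad and radio at (385,90) are touching. I unload the arm's wind-up before letting go.

>>> send_rows(
  motion=[
    [-2,-1.8,0,-0.03,1],
    [-4,-3.5,0,-0.06,1],
    [-6,-5.3,0,-0.08,1],
    [-6,-5.3,0,-0.08,1],
  ],
)

```text
clock: 13.9
ee_pos: [0.5907, -0.0301, 0.1034]
orientation: [-3.14, 0.009, -0.641]
force: [-13.6, 13.6, 24.2]
opening: 0.0106
gripper_force: 102.6
```

>>> send_rows(
  motion=[
    [-3,-0.8,-1,0,1],
    [-6,-1.6,-2,0,1],
    [-6,-1.6,-2,0,1],
  ],
)

```text
clock: 14.2
ee_pos: [0.5895, -0.0294, 0.1038]
orientation: [-3.141, -0.001, -0.644]
force: [-3.0, 2.6, 10.2]
opening: 0.0107
gripper_force: 91.8
```

>>> send_rows(
  motion=[
    [0,0,0,0,0.8],
    [0,0,0,0,0.65],
    [0,0,0,0,0.55],
    [0,0,0,0,0.5],
    [0,0,0,0,0.5],
  ],
)

```text
clock: 14.7
ee_pos: [0.5888, -0.0305, 0.1007]
orientation: [3.141, 0.001, -0.649]
force: [0.8, -0.2, 0.6]
opening: 0.0426
gripper_force: 0.0
```

```bash
python3 - <<'E'
from h import *
s=env.sense();print({k:s[k] for k in("force","ft_torque","tau","ee_pos")})
E
```

```text
{'force': array([ 0.751 , -0.1674,  0.562 ]), 'ft_torque': array([ 0.0329, -0.0345, -0.051 ]), 'tau': array([  0.0208, -41.0147, -23.4124,   0.0001,   0.0008,   0.0007]), 'ee_pos': array([ 0.5888, -0.0305,  0.1007])}
```

Free of contact. I lift straight up and check.

>>> send_rows(
  motion=[
    [0,0,-30,0,0.5],
    [0,0,-70,0,0.5],
    [0,0,-110,0,0.5],
    [0,0,-140,0,0.5],
    [0,0,-140,0,0.5],
  ],
)

```text
clock: 15.2
ee_pos: [0.5928, -0.031, 0.2471]
orientation: [-3.136, -0.01, -0.648]
force: [0.9, 0.7, 1.4]
opening: 0.0427
gripper_force: 0.0
```

```bash
python3 - <<'E'
from h import *
w=env.get_image("wrist");d=env.get_image("side")
cv2.imwrite("pics/end.png",np.hstack([cv2.resize(w["color"],(400,300)),cv2.resize(d["color"][110:260,160:340],(400,300))])[:,:,::-1])
s=env.sense();print(s["ee_pos"],s["force"])
E
```

```text
[ 0.5895 -0.0306  0.2418] [0.225  0.4074 0.1321]
```

View pics/end.png

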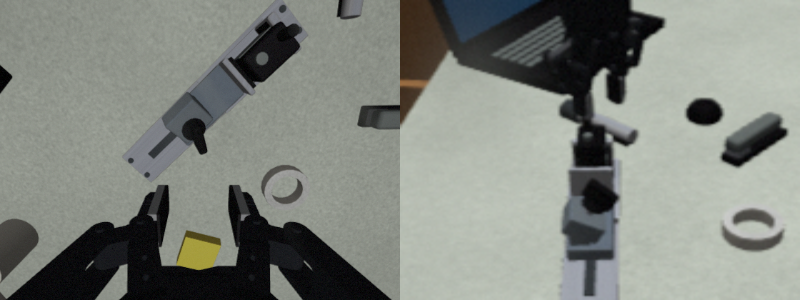

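The end view shows the radio upright and square between pad and cheek at about (265,50), the knob turned past its start at (197,135), and the bystanders in place.

```bash
python3 -c "
from plant import env
print(env.finish_job())"
```

```text
the job is handed in; nothing more can be done
None
```

I slackened the clamp, pressed the radio square against the cheek with about 15 N (estimated from the wrist force), turned the knob to its stop, released everything and handed the job in at about 15 s; the hand-in returned no verdict.

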